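Rock a jammed tube block out of a dry-block heater

ROBOT

A 6-joint arm with a two-finger parallel gripper is mounted at the origin on the work surface. World frame = base frame: x ahead of the robot, y to its left, z up, the work surface at z = 0. Lengths are in m, angles in degrees, forces in N, time in s.
With the tool pointing down it reaches from about 0.275 to 0.75 m from the base axis. Payload 10.2 kg.
Tool frame: the origin (TCP) lies midway between the tips of the shut fingers; the grasp point (between the pads) lies 19 mm behind it; z points along the fingers, y is the line along which they close (so a half turn about z gives the same grasp; the last joint's range is limited). The gripper opens to 85 mm and grips with 20 to 120 N. Pads are 22 mm wide; open, the fingers measure 114 mm over their backs; the gripper's body (76 mm by 85 mm) begins 54 mm behind the grasp point. The pads swing forward as they close: fully open they stand 13 mm farther back than shut.
Start: joints at [-76.742, 17.928, 85.812, -0, 76.261, -12.8], TCP at [0.231, -0.472, 0.231] pointing down, gripper open.
Joint ranges: [-168.41, 168.41], [-55.51, 124.54], [10.69, 146.95], [-70.63, 250.63], [1, 178], [-165.06, 165.06]. Speed limits (degrees/s): [136.94, 136.94, 172.46, 180, 180, 180].

INTERFACE

Orientations are given as a 3x3 rotation matrix whose columns are the frame's x, y, z axes.
In Python, from bench import arm, viewer gives the robot as it stands.
- The arm moves only by the shell command python3 -m pendant 'ROWS'. ROWS is JSON, a list of rows, each an object with "turn": the turn, a rotation vector about the tool's x, y, z as a fraction of full scale, a list of three; "translation": the shift along the tool's x, y, z as a fraction of full scale, a list of three; "grip": the finger opening in mm, from 0 to 85.4. A call has 1 to 8 rows; each row is the pose to reach, as a shift and turn from the pose commanded when the call began, along the tool's axes at that moment, turning the shorter way round; what a row does not reach only later rows make up. Full scale, the value 1, is 0.3 m for a shift and 2 pi rad for a turn. A row lasts 1/10 s, in which the tool goes at most 50 mm and 8.59 degrees, less where a joint would pass 70% of its speed; a pose out of reach is approached as far as the arm can. A call with a number of a shift or a turn outside -1 to 1 is refused whole. A call with a gripper value outside its range is refused whole. The fingers move at their own pace and stop on an object; the grip force is fixed at half the most. Time passes only in rows, so rows that repeat a pose let the fingers close. It gives the time, the measured TCP pose, the force, the opening and the grip force at its end, in the units of the state.
- arm.read_state(): the state, without advancing time (a new reading comes with each control period).
- viewer.read_camera(name): name is "scene" or "top" or "wrist"; returns a dict with "img" (420x560x3 uint8, red, green, blue), "camera_matrix" (3x3 intrinsics, pixels), "R" (3x3) and "t" (3): a world point X has camera coordinates R X + t. Camera axes: x right, y down, z forward; pixel columns grow to the right and rows downward; lengths in m; the calibration is good to about 2 mm. A picture is of the moment at which its call begins. There is no depth.
- arm.job_done(): hands the job in; it is judged then, once.
The state is a dict: "time": time; "q": joint angles; "qvel": joint speeds; "joint_torque": joint torques, N m; "eef_pos": TCP position; "orientation": TCP orientation; "contact_force": force on the tool from outside, world axes, zero at the start; "wrist_torque": the same for the moment, N m; "gripper_width": finger opening in m; "grasp_force": force on a finger pad.
Only numpy, scipy, OpenCV 4.12 (cv2) and the standard library are available. Lean on these libraries where they do the work, as an engineer would, in place of code of your own. Each camera call takes 0.05 s, during which the arm holds its last target. There are 200 camera calls.

TASK

The aluminium tube block has jammed in the well of the dry-block heater. Pull the white splash guard up out of the heater's slot, stand it on the bench leaning at a slant against the low steel rail and let go of it; then grip the block's upright lug and rock it from side to side, towards one steel jaw and then the other, easing it up until it frees, without lifting, tipping or dragging the heater. Finish while still holding the block upright and still, just clear above its well, and leave the glassware alone.

Things in the scene. Friction and masses are not known exactly. Their poses are not given: they have to be found in the camera images.
- heater: Loose grey box, 150 x 150 x 60 tall, 2.8 kg, standing by its weight alone (a straight pull of 40 to 60 N on the block would lift it). Origin: centre of its underside; x from its front (black panel, green display, towards the robot) to its back, y to its left, z up. Well in the middle of its top: 44 along x, 58 along y, floor 12 above the bench
- slot_mid (a point): Middle of the floor of the guard's slot in the heater, 35 above the bench, 38 in front of the well's middle. The slot runs along the heater's y over its full width; 12 wide, 25 deep
- jaw_left (a joint): Sprung steel bar (12 thick, lying along the heater's x) at the well's +y side, 32 above the bench. Slides outward; 0 where it touches the jammed block at y = +20, range -3 to 6 mm. Presses with 40 N, plus 1.6 N per mm outward. Dry friction: when the block tilts about x, it slides up on one bar while it stays or slips down on the other, with little pull
- jaw_right (a joint): The same sprung bar at the well's -y side, pressing at y = -20. The block is free of the bars once its underside is 20 above where it started
- block: Aluminium, 40 x 40 x 50 tall, 0.2 to 0.4 kg, dark holes in its top, and on the middle of the top a lug 30 (x) x 20 (y) x 50 tall. Origin: centre of its underside, starting on the well floor, axes as the heater's; its shoulder stands 2, the lug's top 52 above the heater's top. Gap to the well walls 9 in y, 2 in x. Grip the lug across y; rock about x, up to 8 degrees either way
- lug_top (a point): Centre of the top of the block's lug, 100 above the block's underside
- guard: White plastic plate, 10 thick (x) x 120 wide (y) x 150 tall (z), about 0.2 kg. Origin: centre of its underside edge; z runs up the plate. It starts upright in the heater's slot, 25 deep, its top 185 above the bench, right in front of the lug and in the way of the gripper there
- rail: Fixed steel bar, 12 thick and 220 long, along its own y, on two posts (16 thick) with round feet (70 across, 10 thick) at its ends. Origin: on the bench below the middle of the bar. Free on both sides
- rail_mid (a point): Middle of the rail's bar, on its axis, 90 above the bench
- beaker: Glass beaker, 64 across, 85 tall, standing near the middle of the bench; leave alone. Origin: centre of its underside
- mortar: White ceramic bowl, 84 across, 50 tall, farther back near the middle; leave alone. Origin: centre of its underside
- flask: Conical glass flask, 76 across the foot, 122 tall, on the left; leave alone. Origin: centre of its underside
- jar: Brown glass jar, 56 across, 75 tall, on the right; leave alone. Origin: centre of its underside
Not all that is in view belongs to the job. Leave any purple look-alike of the block alone.

How it is judged:
By the outcome, as a careful person would: the job done as asked, in the order asked, and still so for the second after the job is handed in, while the arm keeps its last pose, push and grip.
It also fails if it takes over 61 s, if anything falls off the work surface, if the arm or the gripper's body presses on something with over 40 N, if the wrist force passes 120 N, or if a joint passes its speed limit or range.

## Working session

There is one attempt and no reset: what is moved stays moved. The work goes in short steps, Python scripts to look and compute and a shell command to move; the robot and the scene stay as the last step left them, time stands still between calls to the robot, and variables do not carry over. Pictures are saved under pics/ and viewed, at most 10 in all, crops included, and the job is handed in when it is done.

```bash
mkdir -p pics; ls; python3 - <<'E'
from bench import arm, viewer
import cv2,numpy as np
s=arm.read_state(); print(s)
a=[]
for n in("scene","top","wrist"):
    c=viewer.read_camera(n); np.savez('pics/%s0.npz'%n,**c); cv2.imwrite(f'pics/{n}0.png',c["img"][:,:,::-1]); print(n,c["camera_matrix"].tolist(),np.round(-c["R"].T@c["t"],3),np.round(c["R"],2).tolist())
E
```

```text
pics
{'time': 0.0, 'q': array([-7.67434925e+01,  1.79612344e+01,  8.58540452e+01,  8.24498256e-04,
        7.62614141e+01, -1.28019721e+01]), 'qvel': array([-0.06567499, -0.08314277, -0.06881436, -0.01536307,  0.05144833,
        0.04556879]), 'joint_torque': array([-1.10168821e-03, -4.12266362e+01, -2.59741473e+01, -2.58956770e-04,
        4.12331792e-03,  9.35388726e-06]), 'eef_pos': array([ 0.23054081, -0.47138645,  0.23071886]), 'orientation': array([[ 8.98347700e-01,  4.39285014e-01, -2.93340064e-04],
       [ 4.39285002e-01, -8.98346804e-01,  1.30609550e-03],
       [ 3.10227071e-04, -1.30218778e-03, -9.99999104e-01]]), 'contact_force': array([-1.18531359, -0.4073208 , -0.15485792]), 'wrist_torque': array([0.01884204, 0.01846338, 0.03615483]), 'grasp_force': 0.0, 'gripper_width': 0.0852122489548017}
scene [[545.060575970761, 0.0, 281.87749981357854], [0.0, 545.060575970761, 202.1264585001166], [0.0, 0.0, 1.0]] [ 1.954 -0.031  1.037] [[0.03, 1.0, -0.01], [0.54, -0.02, -0.84], [-0.84, 0.02, -0.54]]
top [[506.15330365624584, 0.0, 283.8010776790902], [0.0, 506.15330365624584, 213.2607939887248], [0.0, 0.0, 1.0]] [0.459 0.006 1.341] [[0.01, -1.0, -0.0], [-1.0, -0.01, -0.08], [0.08, 0.0, -1.0]]
wrist [[292.1646640124501, 0.0, 280.339061844438], [0.0, 292.1646640124501, 210.10101919727813], [0.0, 0.0, 1.0]] [ 0.298 -0.439  0.375] [[0.44, -0.9, -0.0], [-0.86, -0.42, 0.3], [-0.27, -0.13, -0.96]]
```

View pics/scene0.png

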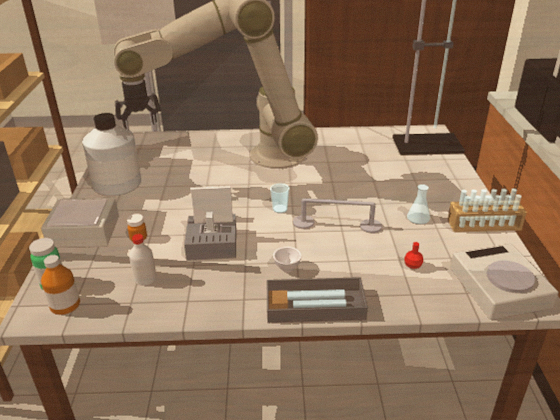

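View pics/top0.png

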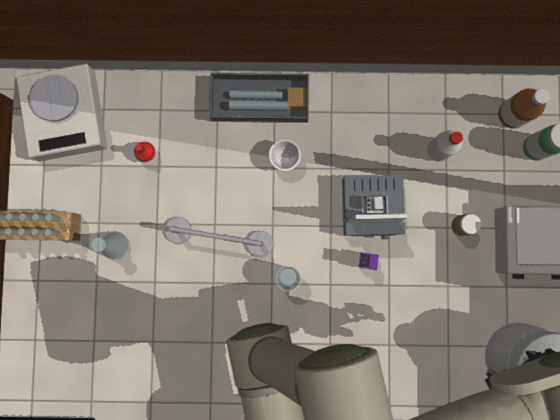

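The scene view shows the heater near (211,237) with the white guard at (212,205) behind the lug, and the rail spanning (304,203)–(374,208). In the top view the heater is at (374,207), the guard's top edge is the white bar (356..406,216), and the rail runs (170,229)–(262,243). The block candidates are the grey one at (375,204) in the heater and the purple one at (369,261) on the bench. The grey one is in the well, so it is the target. I'll confirm that in an enlarged crop.

```bash
python3 - <<'E'
import cv2,numpy as np
t=cv2.imread('pics/top0.png'); s=cv2.imread('pics/scene0.png')
a=cv2.resize(t[165:285,330:420],None,fx=5,fy=5,interpolation=cv2.INTER_CUBIC)
b=cv2.resize(s[175:265,175:250],None,fx=5,fy=5,interpolation=cv2.INTER_CUBIC)
o=np.zeros((600,800,3),np.uint8); o[:600,:400]=a[:,:400]; o[:450,425:800]=b[:,:375]
cv2.imwrite('pics/crop1.png',o)
c=cv2.resize(t[210:270,155:305],None,fx=5.3,fy=5.3,interpolation=cv2.INTER_CUBIC)
d=cv2.resize(s[180:235,285:395],None,fx=5,fy=5,interpolation=cv2.INTER_CUBIC)
o=np.zeros((600,800,3),np.uint8); o[:c.shape[0],:795]=c[:,:795]; o[320:595,:550]=d
cv2.imwrite('pics/crop2.png',o)
E
```

```text
(no output)
```

View pics/crop1.png

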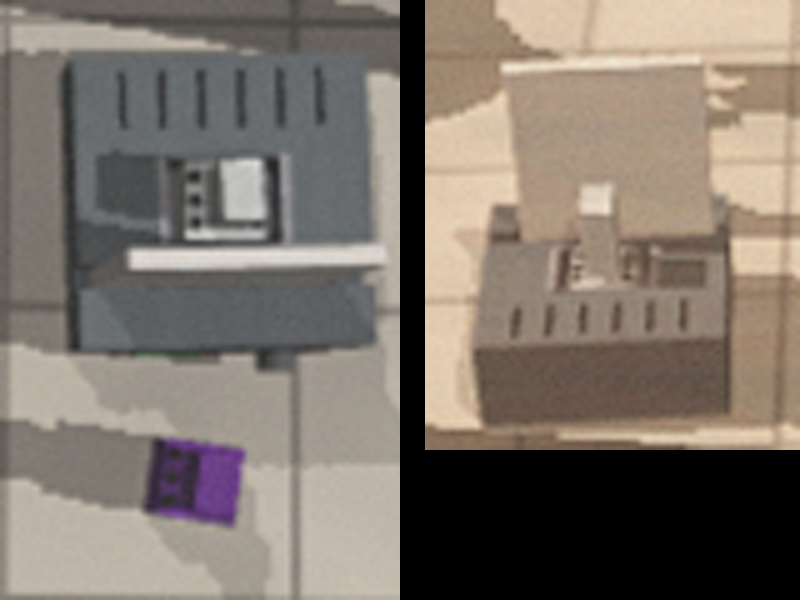

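View pics/crop2.png

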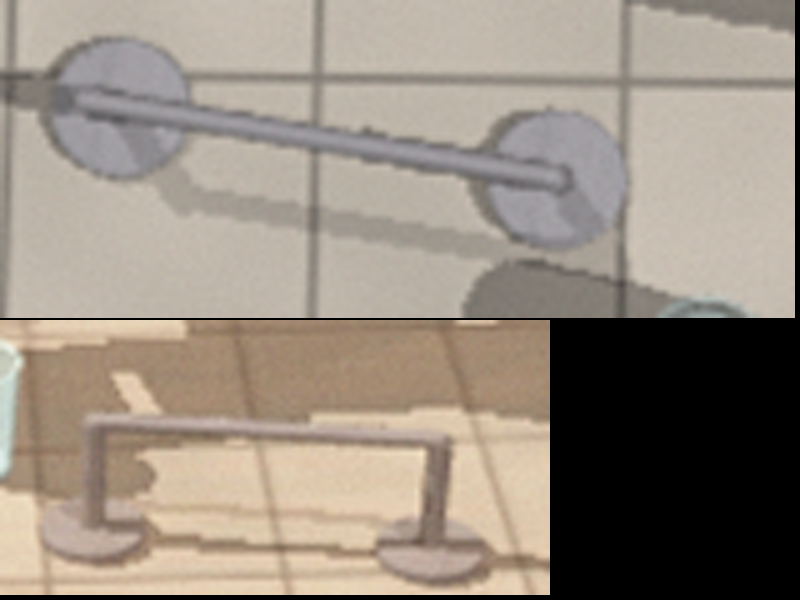

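The target block is the grey one in the heater well (its lug top is at about (378,203) in the full top picture). The purple one on the bench is the decoy. The rail bar and both feet are clearly visible. Next I'll compute positions by ray casting.

```bash
cat > h.py <<'E'
import numpy as np
def ray(c,uv):
    d=np.linalg.inv(c["camera_matrix"])@[uv[0],uv[1],1]; return -c["R"].T@c["t"], c["R"].T@d
def cast(c,uv,z):
    o,d=ray(c,uv); return o+d*(z-o[2])/d[2]
def proj(c,X):
    p=c["camera_matrix"]@(c["R"]@np.array(X)+c["t"]); return p[:2]/p[2]
def tri(c1,u1,c2,u2):
    o1,d1=ray(c1,u1);o2,d2=ray(c2,u2)
    s=np.linalg.lstsq(np.c_[d1,-d2],o2-o1,rcond=None)[0]
    return (o1+d1*s[0]+o2+d2*s[1])/2, np.linalg.norm(o1+d1*s[0]-o2-d2*s[1])
E
python3 - <<'E'
from h import *
np.set_printoptions(precision=4,suppress=True)
t=dict(np.load('pics/top0.npz')); s=dict(np.load('pics/scene0.npz'))
f=lambda x,y:((x+.5)/5-.5+330,(y+.5)/5-.5+165)
g=lambda x,y:((x+.5)/5-.5+175-85,(y+.5)/5-.5+175) # crop col offset 425/5=85
for n,p,z in [("gL far",(128,247),.185),("gL near",(128,270),.185),("gR far",(386,243),.185),("gR near",(386,266),.185),
 ("h FL",(80,350),.06),("h BL",(72,53),.06),("h FR",(377,345),.06),("h BR",(364,55),.06),
 ("lug1",(222,160),.112),("lug2",(262,160),.112),("lug3",(222,218),.112),("lug4",(262,218),.112)]:
    print(n,cast(t,f(*p),z))
print('scene: guard',cast(s,g(502,70),.185),cast(s,g(703,62),.185))
print('scene lug',cast(s,g(596,200),.112))
print('scene heater back corners',cast(s,g(477,350),.06),cast(s,g(729,338),.06))
k=lambda x,y:((x+.5)/5.3-.5+155,(y+.5)/5.3-.5+210)
m=lambda x,y:((x+.5)/5-.5+285,(y-320+.5)/5-.5+180)
for e in [(82,102),(565,180)]: print('rail',cast(t,k(*e),.096))
for e in [(118,107),(555,178)]: print('foot',cast(t,k(*e),.01))
for e in [(92,420),(443,438)]: print('rail s',cast(s,m(*e),.096))
for e in [(93,532),(432,552)]: print('foot s',cast(s,m(*e),.01))
print('beaker',cast(t,(288,276),.085),'mortar',cast(t,(285,155),.05),'purple lug',cast(t,(371,262),.1))
E
```

```text
gL far [ 0.5497 -0.1532  0.185 ]
gL near [ 0.5391 -0.1532  0.185 ]
gR far [ 0.5531 -0.2713  0.185 ]
gR near [ 0.5426 -0.2712  0.185 ]
h FL [ 0.5069 -0.1463  0.06  ]
h BL [ 0.6585 -0.1416  0.06  ]
h FR [ 0.5115 -0.2965  0.06  ]
h BR [ 0.6595 -0.2905  0.06  ]
lug1 [ 0.5986 -0.209   0.112 ]
lug2 [ 0.5989 -0.2285  0.112 ]
lug3 [ 0.5702 -0.209   0.112 ]
lug4 [ 0.5705 -0.2285  0.112 ]
scene: guard [ 0.5536 -0.273   0.185 ] [ 0.55   -0.1529  0.185 ]
scene lug [ 0.5872 -0.22    0.112 ]
scene heater back corners [ 0.665 -0.288  0.06 ] [ 0.6597 -0.1398  0.06  ]
rail [0.5137 0.2901 0.096 ]
rail [0.4807 0.0651 0.096 ]
foot [0.5153 0.2918 0.01  ]
foot [0.4831 0.0741 0.01  ]
rail s [0.4917 0.0709 0.096 ]
rail s [0.5228 0.2906 0.096 ]
foot s [0.4936 0.0724 0.01  ]
foot s [0.5259 0.2899 0.01  ]
beaker [ 0.402  -0.0019  0.085 ] mortar [0.7106 0.0098 0.05  ] purple lug [ 0.4394 -0.2038  0.1   ]
```

```bash
cat >> h.py <<'E'
from scipy.spatial.transform import Rotation as Ro
np.set_printoptions(precision=4,suppress=True)
def Rd(phi):
    a=np.radians(phi); return np.array([[-np.sin(a),np.cos(a),0],[np.cos(a),np.sin(a),0],[0,0,-1]])
def go(s,p,R):
    R0=s["orientation"]; R0=Ro.from_matrix(R0).as_matrix()
    print('translation',R0.T@(np.array(p)-s["eef_pos"])/.3,'turn',Ro.from_matrix(R0.T@R).as_rotvec()/2/np.pi)
E
python3 - <<'E'
from h import *
from bench import arm
s=arm.read_state()
go(s,(.40,-.35,.28),Rd(-35)); go(s,(.5463,-.2125,.28),Rd(1.8))
E
```

```text
translation [ 0.6853 -0.1157 -0.1635] turn [-0.0001 -0.0001 -0.0804]
translation [ 1.3247 -0.3132 -0.1632] turn [-0.0001 -0.0001 -0.1826]
```

```bash
python3 -m pendant '[{"translation":[0.5,-0.12,-0.16],"turn":[0,0,-0.09],"grip":85},{"translation":[0.5,-0.12,-0.16],"turn":[0,0,-0.09],"grip":60},{"translation":[0.5,-0.12,-0.16],"turn":[0,0,-0.09],"grip":40},{"translation":[1.0,-0.236,-0.163],"turn":[0,0,-0.1826],"grip":40},{"translation":[1.0,-0.236,-0.163],"turn":[0,0,-0.1826],"grip":40},{"translation":[1.0,-0.236,-0.163],"turn":[0,0,-0.1826],"grip":40},{"translation":[1.0,-0.236,-0.163],"turn":[0,0,-0.1826],"grip":40},{"translation":[1.0,-0.236,-0.163],"turn":[0,0,-0.1826],"grip":40}]'
python3 - <<'E'
from h import *
from bench import arm
s=arm.read_state(); go(s,(.5463,-.2125,.25),Rd(1.8))
E
```

```text
time: 0.95
eef_pos: [0.4706, -0.2743, 0.2798]
orientation: [[-0.04, 0.999, -0.0], [0.999, 0.04, 0.001], [0.001, -0.0, -1.0]]
contact_force: [-0.0, -0.1, -0.1]
gripper_width: 0.0399
grasp_force: 0.0
translation [0.1956 0.2606 0.0995] turn [-0.     -0.0001  0.0014]
```

```bash
python3 -m pendant '[{"translation":[0.196,0.26,0.1],"turn":[0,0,0.0014],"grip":40},{"translation":[0.196,0.26,0.1],"turn":[0,0,0.0014],"grip":40},{"translation":[0.196,0.26,0.1],"turn":[0,0,0.0014],"grip":40},{"translation":[0.196,0.26,0.1],"turn":[0,0,0.0014],"grip":40}]'
python3 - <<'E'
from h import *
from bench import arm,viewer
import cv2
s=arm.read_state(); go(s,(.5463,-.2125,.152),Rd(1.8))
c=viewer.read_camera("wrist");cv2.imwrite('pics/w1.png',c["img"][:,:,::-1]);np.savez('pics/w1.npz',**c)
print(proj(c,(.5463,-.2125,.185)))
E
```

```text
time: 1.35
eef_pos: [0.5454, -0.2143, 0.2494]
orientation: [[-0.024, 1.0, -0.001], [1.0, 0.024, 0.001], [0.001, -0.001, -1.0]]
contact_force: [-0.3, -0.9, 1.6]
gripper_width: 0.0397
grasp_force: 0.0
translation [0.0059 0.0037 0.3248] turn [-0.0002 -0.0001 -0.0011]
[282.7603 220.6129]
```

View pics/w1.png

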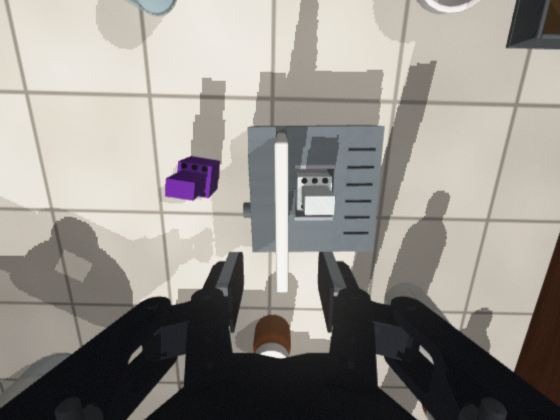

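The wrist view shows the guard's top edge running (281,137)–(282,291), midway between the fingers at (237,280) and (325,280). The lug top is at (319,205). Alignment is good, so I'll descend and grip.

```bash
python3 -m pendant '[{"translation":[0.005,0.002,0.16],"turn":[0,0,-0.001],"grip":40},{"translation":[0.005,0.002,0.26],"turn":[0,0,-0.001],"grip":40},{"translation":[0.005,0.002,0.325],"turn":[0,0,-0.001],"grip":40},{"translation":[0.005,0.002,0.325],"turn":[0,0,-0.001],"grip":30},{"translation":[0.005,0.002,0.325],"turn":[0,0,-0.001],"grip":5},{"translation":[0.005,0.002,0.325],"turn":[0,0,-0.001],"grip":5},{"translation":[0.005,0.002,0.325],"turn":[0,0,-0.001],"grip":5},{"translation":[0.005,0.002,0.325],"turn":[0,0,-0.001],"grip":5}]'
python3 - <<'E'
from h import *
c=dict(np.load('pics/w1.npz'));print(cast(c,(319.3,205.5),.112),cast(c,(281.3,137),.185),cast(c,(282,291),.185),cast(c,(249,127),.06),cast(c,(382,126),.06),cast(c,(375,250),.06),cast(c,(252,252),.06))
E
```

```text
time: 2.2
eef_pos: [0.5463, -0.2144, 0.1546]
orientation: [[-0.029, 1.0, 0.003], [1.0, 0.029, -0.003], [-0.003, 0.003, -1.0]]
contact_force: [-0.1, -2.7, 6.8]
gripper_width: 0.0091
grasp_force: 60.1
[ 0.5838 -0.221   0.112 ] [ 0.5436 -0.1511  0.185 ] [ 0.5474 -0.2735  0.185 ] [ 0.5083 -0.1482  0.06  ] [ 0.6543 -0.1435  0.06  ] [ 0.6646 -0.2921  0.06  ] [ 0.511  -0.2987  0.06  ]
```

```bash
python3 -m pendant '[{"translation":[0,0,-0.03],"turn":[0,0,0],"grip":5},{"translation":[0,0,-0.07],"turn":[0,0,0],"grip":5},{"translation":[0,0,-0.11],"turn":[0,0,0],"grip":5},{"translation":[0,0,-0.2],"turn":[0,0,0],"grip":5},{"translation":[0,0,-0.32],"turn":[0,0,0],"grip":5},{"translation":[0,0,-0.45],"turn":[0,0,0],"grip":5},{"translation":[0,0,-0.487],"turn":[0,0,0],"grip":5},{"translation":[0,0,-0.487],"turn":[0,0,0],"grip":5}]'
python3 - <<'E'
from h import *
from bench import arm,viewer
import cv2
s=arm.read_state(); print(s["eef_pos"],s["gripper_width"])
for n in ("scene","top"):
    c=viewer.read_camera(n);cv2.imwrite(f'pics/{n}2.png',c["img"][:,:,::-1])
i=cv2.imread('pics/scene2.png')[90:300,60:400];cv2.imwrite('pics/scene2c.png',cv2.resize(i,None,fx=2.3,fy=2.3,interpolation=cv2.INTER_CUBIC))
E
```

```text
time: 3.0
eef_pos: [0.546, -0.2136, 0.3005]
orientation: [[-0.029, 1.0, 0.003], [1.0, 0.029, -0.002], [-0.002, 0.003, -1.0]]
contact_force: [0.1, 0.2, -2.5]
gripper_width: 0.0095
grasp_force: 58.9
[ 0.546  -0.2136  0.3005] 0.009501121730408074
```

View pics/scene2c.png

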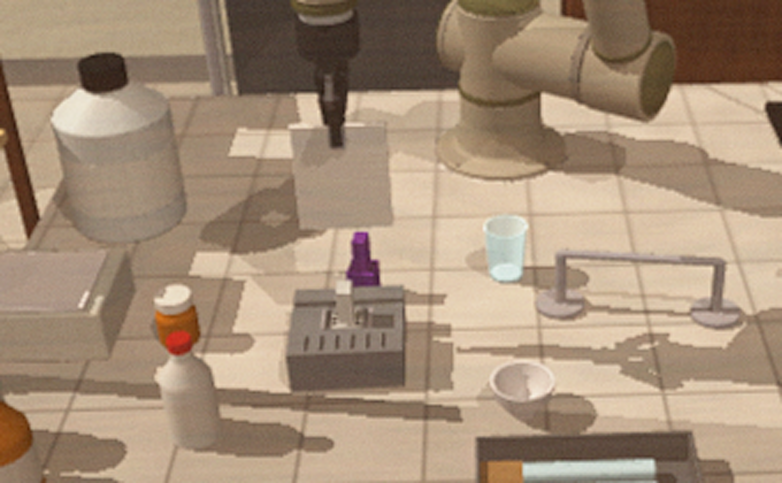

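The guard is clear of the slot and held (it spans (290,125)–(392,228) in the enlarged view), and the heater is undisturbed. Next I'll carry it over to the rail.

```bash
cat >> h.py <<'E'
M=np.array([.498,.181,0]); a=np.radians(-8.3); n=np.array([np.cos(a),np.sin(a),0]); yr=np.array([-np.sin(a),np.cos(a),0]); Z=np.array([0,0,1.])
def lean(th,dn,dz,k=.1196):
    t=np.radians(th); u=np.sin(t)*n+np.cos(t)*Z; m=np.cos(t)*n-np.sin(t)*Z
    q=np.array(M)+.09*Z-.011*m; P0=q-u*(q[2]-.005*np.sin(t))/np.cos(t)
    return P0+k*u-.002*yr+dn*n+dz*Z, np.c_[np.cross(m,-u),m,-u]
E
python3 - <<'E'
from h import *
from bench import arm
s=arm.read_state()
p,R=lean(18,-.035,.185); print(p); go(s,p,R); print(lean(18,0,0))
E
```

```text
[0.4598 0.1846 0.3003]
translation [ 1.3338 -0.2469 -0.0077] turn [0.0495 0.0041 0.0274]
(array([0.4944, 0.1795, 0.1153]), array([[ 0.1444,  0.9411, -0.3058],
       [ 0.9895, -0.1373,  0.0446],
       [ 0.    , -0.309 , -0.9511]]))
```

```bash
python3 -m pendant '[{"translation":[0.07,-0.01,-0.01],"turn":[0,0,0],"grip":5},{"translation":[0.2,-0.04,-0.01],"turn":[0,0,0.004],"grip":5},{"translation":[0.36,-0.07,-0.01],"turn":[0.01,0,0.01],"grip":5},{"translation":[0.52,-0.1,-0.01],"turn":[0.02,0,0.015],"grip":5},{"translation":[0.68,-0.14,-0.01],"turn":[0.03,0.002,0.02],"grip":5},{"translation":[0.84,-0.18,-0.01],"turn":[0.04,0.003,0.025],"grip":5},{"translation":[0.95,-0.22,-0.01],"turn":[0.0495,0.004,0.0274],"grip":5},{"translation":[1.0,-0.247,-0.008],"turn":[0.0495,0.004,0.0274],"grip":5}]'
python3 - <<'E'
from h import *
from bench import arm
s=arm.read_state()
p,R=lean(18,-.035,.185); go(s,p,R); go(s,*lean(18,-.03,.03));go(s,*lean(18,-.012,.005))
E
```

```text
time: 3.9
eef_pos: [0.4621, 0.0864, 0.2991]
orientation: [[0.142, 0.941, -0.309], [0.99, -0.135, 0.042], [-0.002, -0.311, -0.95]]
contact_force: [0.6, -1.3, -2.5]
gripper_width: 0.0094
grasp_force: 58.9
translation [ 0.3229 -0.0528  0.0125] turn [-0.0004  0.0004  0.0003]
translation [0.3238 0.124  0.4983] turn [-0.0004  0.0004  0.0003]
translation [0.3238 0.2069 0.5588] turn [-0.0004  0.0004  0.0003]
```

```bash
python3 -m pendant '[{"translation":[0.16,-0.03,0.01],"turn":[0,0,0],"grip":5},{"translation":[0.29,-0.05,0.012],"turn":[0,0,0],"grip":5},{"translation":[0.324,-0.05,0.02],"turn":[0,0,0],"grip":5},{"translation":[0.324,0.0,0.16],"turn":[0,0,0],"grip":5},{"translation":[0.324,0.05,0.3],"turn":[0,0,0],"grip":5},{"translation":[0.324,0.1,0.42],"turn":[0,0,0],"grip":5},{"translation":[0.324,0.124,0.498],"turn":[0,0,0],"grip":5},{"translation":[0.324,0.124,0.498],"turn":[0,0,0],"grip":5}]'
python3 - <<'E'
from h import *
from bench import arm,viewer
import cv2
s=arm.read_state()
go(s,*lean(18,-.012,.004)); go(s,*lean(18,-.003,.001));go(s,*lean(18,.003,-.001))
c=viewer.read_camera("scene");cv2.imwrite('pics/scene3.png',c["img"][:,:,::-1])
d=viewer.read_camera("top");cv2.imwrite('pics/top3.png',d["img"][:,:,::-1])
i=cv2.resize(c["img"][100:260,260:420,::-1],None,fx=3.7,fy=3.7); j=cv2.resize(d["img"][180:280,150:290,::-1],None,fx=1.45,fy=1.45)
o=np.zeros((592,800,3),np.uint8);o[:,:592]=i;o[:145,592:592+203]=j;cv2.imwrite('pics/c3.png',o)
E
```

```text
time: 4.7
eef_pos: [0.4649, 0.1804, 0.144]
orientation: [[0.145, 0.94, -0.31], [0.989, -0.139, 0.042], [-0.004, -0.313, -0.95]]
contact_force: [0.2, -0.1, -1.5]
gripper_width: 0.0091
grasp_force: 58.8
translation [0.0114 0.0805 0.06  ] turn [-0.0006  0.0006 -0.0003]
translation [0.0115 0.1121 0.0602] turn [-0.0006  0.0006 -0.0003]
translation [0.0115 0.1332 0.0602] turn [-0.0006  0.0006 -0.0003]
```

View pics/c3.png

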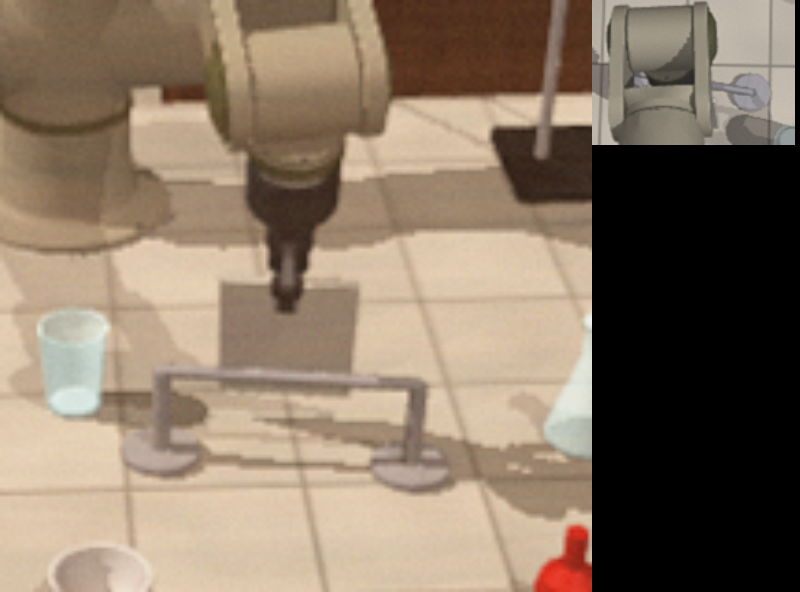

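The guard is on the robot's side of the rail, centred between its posts, with its bottom about 30 mm up at (225–350,390). Now I'll ease it down and against the bar.

```bash
python3 -m pendant '[{"translation":[0.01,0.04,0.03],"turn":[0,0,0],"grip":5},{"translation":[0.01,0.07,0.05],"turn":[0,0,0],"grip":5},{"translation":[0.01,0.08,0.06],"turn":[0,0,0],"grip":5},{"translation":[0.01,0.095,0.061],"turn":[0,0,0],"grip":5},{"translation":[0.01,0.105,0.061],"turn":[0,0,0],"grip":5},{"translation":[0.01,0.11,0.061],"turn":[0,0,0],"grip":5},{"translation":[0.01,0.11,0.061],"turn":[0,0,0],"grip":5}]'
python3 - <<'E'
from h import *
from bench import arm
s=arm.read_state()
go(s,*lean(18,0,0)); go(s,*lean(18,.003,-.001))
E
```

```text
time: 5.5
eef_pos: [0.4928, 0.1808, 0.1201]
orientation: [[0.144, 0.942, -0.303], [0.99, -0.138, 0.042], [-0.002, -0.306, -0.952]]
contact_force: [1.1, 0.1, -1.4]
gripper_width: 0.0095
grasp_force: 58.9
translation [-0.0033  0.0104  0.0134] turn [ 0.0005  0.0003 -0.    ]
translation [-0.0033  0.0209  0.0135] turn [ 0.0005  0.0003 -0.    ]
```

```bash
python3 -m pendant '[{"translation":[0,0.002,0.007],"turn":[0,0,0],"grip":5},{"translation":[0,0.003,0.011],"turn":[0,0,0],"grip":5},{"translation":[0,0.004,0.014],"turn":[0,0,0],"grip":5},{"translation":[0,0.004,0.014],"turn":[0,0,0],"grip":5}]'
python3 - <<'E'
from bench import arm
s=arm.read_state(); print(s["eef_pos"],s["contact_force"])
E
```

```text
time: 5.9
eef_pos: [0.4924, 0.1808, 0.1154]
orientation: [[0.144, 0.942, -0.304], [0.99, -0.138, 0.042], [-0.002, -0.307, -0.952]]
contact_force: [0.3, -1.2, -1.8]
gripper_width: 0.0091
grasp_force: 59.0
[0.49238319 0.18083876 0.1154424 ] [ 0.27452403 -1.22377985 -1.84482572]
```

Floor not yet felt, so I'll go down in small steps and then forward.

```bash
python3 -m pendant '[{"translation":[0,0.001,0.004],"turn":[0,0,0],"grip":5},{"translation":[0,0.001,0.004],"turn":[0,0,0],"grip":5}]' | grep -E "pos|force"; python3 -m pendant '[{"translation":[0,0.001,0.004],"turn":[0,0,0],"grip":5},{"translation":[0,0.001,0.004],"turn":[0,0,0],"grip":5}]'| grep -E "pos|force"; python3 -m pendant '[{"translation":[0,0.004,-0.001],"turn":[0,0,0],"grip":5},{"translation":[0,0.004,-0.001],"turn":[0,0,0],"grip":5}]'| grep -E "pos|force"
```

```text
eef_pos: [0.4927, 0.1809, 0.1152]
contact_force: [0.3, -0.5, 5.7]
grasp_force: 60.0
eef_pos: [0.493, 0.1808, 0.115]
contact_force: [0.2, -0.9, 14.3]
grasp_force: 61.1
eef_pos: [0.4938, 0.1807, 0.1148]
contact_force: [-1.0, -0.9, 13.8]
grasp_force: 61.1
```

```bash
python3 -m pendant '[{"translation":[0,0.004,-0.006],"turn":[0,0,0],"grip":5},{"translation":[0,0.005,-0.006],"turn":[0,0,0],"grip":5}]' | grep -E "pos|force"; python3 -m pendant '[{"translation":[0,0.005,0.0015],"turn":[0,0,0],"grip":5},{"translation":[0,0.005,0.0015],"turn":[0,0,0],"grip":5}]'| grep -E "pos|force"; python3 -m pendant '[{"translation":[0,0.005,0.0015],"turn":[0,0,0],"grip":5},{"translation":[0,0.005,0.0015],"turn":[0,0,0],"grip":5}]'| grep -E "pos|force"
```

```text
eef_pos: [0.4954, 0.1805, 0.1149]
contact_force: [-2.1, 0.1, 7.3]
grasp_force: 60.1
eef_pos: [0.4958, 0.1805, 0.1148]
contact_force: [-7.1, -0.8, 15.6]
grasp_force: 60.9
eef_pos: [0.496, 0.1804, 0.1146]
contact_force: [-13.5, -0.7, 22.6]
grasp_force: 61.9
```

Contact with both the bar and the bench. I'll relax most of the push and then release slowly.

```bash
python3 -m pendant '[{"translation":[0,-0.007,-0.005],"turn":[0,0,0],"grip":5},{"translation":[0,-0.007,-0.005],"turn":[0,0,0],"grip":5}]' | grep -E "pos|force"; python3 -m pendant '[{"translation":[0,0,0],"turn":[0,0,0],"grip":12},{"translation":[0,0,0],"turn":[0,0,0],"grip":16},{"translation":[0,0,0],"turn":[0,0,0],"grip":22},{"translation":[0,0,0],"turn":[0,0,0],"grip":30},{"translation":[0,0,0],"turn":[0,0,0],"grip":34},{"translation":[0,0,0],"turn":[0,0,0],"grip":34}]'
python3 - <<'E'
from h import *
from bench import arm,viewer
import cv2
c=viewer.read_camera("scene")
cv2.imwrite('pics/c4.png',cv2.resize(c["img"][130:260,280:410,::-1],None,fx=4.5,fy=4.5,interpolation=cv2.INTER_CUBIC))
E
```

```text
eef_pos: [0.4957, 0.1805, 0.115]
contact_force: [-5.5, 1.1, 8.3]
grasp_force: 60.2
time: 7.9
eef_pos: [0.4966, 0.1802, 0.1144]
orientation: [[0.144, 0.942, -0.304], [0.99, -0.138, 0.042], [-0.002, -0.307, -0.952]]
contact_force: [0.1, 0.1, -0.9]
gripper_width: 0.0336
grasp_force: 0.0
```

View pics/c4.png

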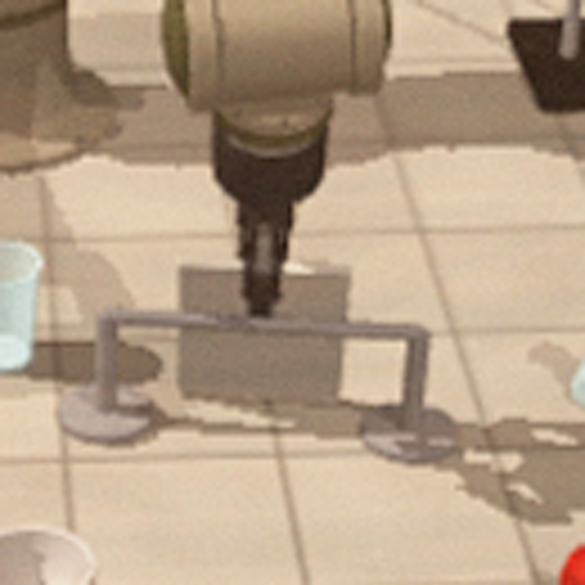

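The guard stands by itself on the bench leaning on the bar (plate at (180–350,267–405)), with the fingers open around its top edge. Retreating along the plate.

```bash
python3 -m pendant '[{"translation":[0,0,-0.05],"turn":[0,0,0],"grip":34},{"translation":[0,0,-0.12],"turn":[0,0,0],"grip":34},{"translation":[0,0,-0.22],"turn":[0,0,0],"grip":34},{"translation":[0,0,-0.36],"turn":[0,0,0],"grip":34},{"translation":[0,0,-0.45],"turn":[0,0,0],"grip":34},{"translation":[0,0,-0.45],"turn":[0,0,0],"grip":34}]'
python3 - <<'E'
from h import *
from bench import arm
s=arm.read_state()
go(s,(.50,.0,.27),Rd(-88.2)); go(s,(.584,-.2195,.22),Rd(-88.2)); go(s,(.584,-.2195,.22),Rd(91.8))
print(s["q"])
E
```

```text
time: 8.55
eef_pos: [0.5392, 0.1744, 0.2463]
orientation: [[0.144, 0.944, -0.297], [0.99, -0.138, 0.043], [-0.0, -0.3, -0.954]]
contact_force: [-0.7, 0.0, 0.2]
gripper_width: 0.0341
grasp_force: 0.0
translation [-0.5941 -0.067  -0.0616] turn [-0.0403  0.0339  0.2201]
translation [-1.2777  0.3482 -0.0173] turn [-0.0403  0.0339  0.2201]
translation [-1.2777  0.3482 -0.0173] turn [-0.0355 -0.0423 -0.2757]
[  4.3506  32.3469  63.9409   3.8168 100.7623  12.8033]
```

```bash
python3 -m pendant '[{"translation":[-0.15,-0.02,-0.06],"turn":[-0.01,0.008,0.05],"grip":50},{"translation":[-0.3,-0.03,-0.06],"turn":[-0.02,0.016,0.1],"grip":60},{"translation":[-0.45,-0.05,-0.06],"turn":[-0.03,0.025,0.15],"grip":60},{"translation":[-0.6,-0.06,-0.06],"turn":[-0.04,0.034,0.22],"grip":60},{"translation":[-0.7,0.0,-0.05],"turn":[-0.04,0.034,0.22],"grip":60},{"translation":[-0.85,0.1,-0.04],"turn":[-0.04,0.034,0.22],"grip":60},{"translation":[-1.0,0.2,-0.03],"turn":[-0.04,0.034,0.22],"grip":60},{"translation":[-1.0,0.2,-0.03],"turn":[-0.04,0.034,0.22],"grip":60}]'
python3 - <<'E'
from h import *
from bench import arm
s=arm.read_state()
go(s,(.584,-.2195,.20),Rd(-88.2)); print(s["q"])
E
```

```text
time: 9.35
eef_pos: [0.5535, -0.135, 0.2306]
orientation: [[0.971, 0.234, -0.046], [0.236, -0.971, 0.035], [-0.037, -0.045, -0.998]]
contact_force: [-0.2, 0.3, 0.4]
gripper_width: 0.0599
grasp_force: 0.0
translation [0.0359 0.302  0.0872] turn [-0.0066  0.0066  0.0328]
[-25.7904  25.4134  75.3063   0.674   82.5469  50.4929]
```

```bash
python3 -m pendant '[{"translation":[0.036,0.302,0.087],"turn":[-0.0066,0.0066,0.0328],"grip":60},{"translation":[0.036,0.302,0.087],"turn":[-0.0066,0.0066,0.0328],"grip":60},{"translation":[0.036,0.302,0.087],"turn":[-0.0066,0.0066,0.0328],"grip":60},{"translation":[0.036,0.302,0.087],"turn":[-0.0066,0.0066,0.0328],"grip":60}]'
python3 - <<'E'
from h import *
from bench import arm,viewer
import cv2
s=arm.read_state()
go(s,(.584,-.2195,.071),Rd(-88.2)); print(s["q"])
c=viewer.read_camera("wrist");cv2.imwrite('pics/w5.png',c["img"][:,:,::-1]);np.savez('pics/w5.npz',**c)
print(proj(c,(.584,-.2195,.112)))
E
```

```text
time: 9.75
eef_pos: [0.5844, -0.2153, 0.2018]
orientation: [[0.999, 0.041, 0.001], [0.041, -0.999, 0.002], [0.001, -0.002, -1.0]]
contact_force: [0.0, 0.6, 0.2]
gripper_width: 0.0598
grasp_force: 0.0
translation [-0.0024  0.0147  0.4359] turn [-0.0003 -0.0001  0.0015]
[-31.0258  31.6374  69.9281   0.1031  78.4446  56.6059]
[284.4627 213.4583]
```

View pics/w5.png

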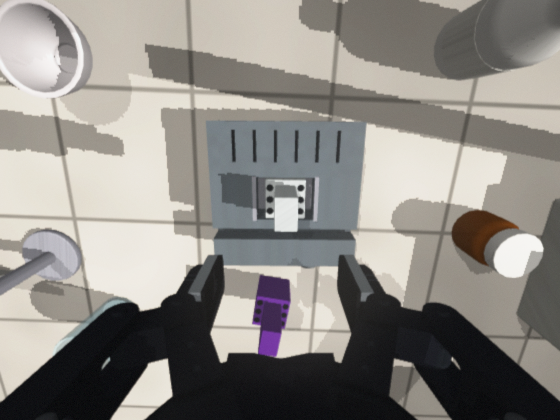

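The wrist view shows the lug top at (286,214), within 2 px of the prediction, centred between the open fingers. The purple decoy is well in front at (272,300). Descending to the lug.

```bash
python3 -m pendant '[{"translation":[-0.002,0.017,0.12],"turn":[0,0,0.0015],"grip":60},{"translation":[-0.002,0.017,0.25],"turn":[0,0,0.0015],"grip":55},{"translation":[-0.002,0.017,0.36],"turn":[0,0,0.0015],"grip":50},{"translation":[-0.002,0.017,0.429],"turn":[0,0,0.0015],"grip":50},{"translation":[-0.002,0.017,0.429],"turn":[0,0,0.0015],"grip":50},{"translation":[-0.002,0.017,0.429],"turn":[0,0,0.0015],"grip":50}]'
python3 - <<'E'
from h import *
from bench import arm
s=arm.read_state()
go(s,(.584,-.2203,.073),Rd(-88.2)); print(s["eef_pos"],s["contact_force"])
E
```

```text
time: 10.4
eef_pos: [0.5854, -0.2197, 0.0758]
orientation: [[0.999, 0.033, 0.004], [0.033, -0.999, -0.001], [0.004, 0.001, -1.0]]
contact_force: [0.0, -0.4, 0.8]
gripper_width: 0.0502
grasp_force: 0.0
translation [-0.0049  0.0018  0.0094] turn [ 0.0001 -0.0006  0.0003]
[ 0.5854 -0.2197  0.0758] [ 0.0386 -0.4073  0.7821]
```

```bash
python3 -m pendant '[{"translation":[-0.003,0.002,0.006],"turn":[0,-0.0006,0],"grip":30},{"translation":[-0.003,0.002,0.006],"turn":[0,-0.0006,0],"grip":24},{"translation":[-0.003,0.002,0.006],"turn":[0,-0.0006,0],"grip":22},{"translation":[-0.003,0.002,0.006],"turn":[0,-0.0006,0],"grip":20},{"translation":[-0.003,0.002,0.006],"turn":[0,-0.0006,0],"grip":14},{"translation":[-0.003,0.002,0.006],"turn":[0,-0.0006,0],"grip":10},{"translation":[-0.003,0.002,0.006],"turn":[0,-0.0006,0],"grip":10}]'
python3 - <<'E'
from bench import arm
s=arm.read_state()
print(s["eef_pos"],s["contact_force"],s["wrist_torque"])
E
```

```text
time: 11.1
eef_pos: [0.5845, -0.2198, 0.0738]
orientation: [[0.999, 0.032, 0.0], [0.032, -0.999, 0.001], [0.0, -0.001, -1.0]]
contact_force: [-0.3, 6.9, 6.0]
gripper_width: 0.0191
grasp_force: 59.4
[ 0.58447637 -0.21980798  0.0738198 ] [-0.26160148  6.90072201  6.00591116] [ 1.25740298  0.15294449 -0.03474452]
```

The lug is gripped (19 mm opening, 59 N). Next I'll work out the rocking rows, pivoting alternately on each jaw's contact.

```bash
cat > rock.py <<'E'
import numpy as np,sys
L=41.8
def pose(h,al):
    a=np.radians(al); return np.array([(L+h)*np.sin(a),L-(L+h)*np.cos(a)])
def rows(A,B,n):
    a=np.radians(A[1]); pA=pose(*A)
    for k in range(1,n+1):
        h=A[0]+(B[0]-A[0])*k/n; al=A[1]+(B[1]-A[1])*k/n
        d=pose(h,al)-pA; y=np.cos(a)*d[0]+np.sin(a)*d[1]; z=-np.sin(a)*d[0]+np.cos(a)*d[1]
        print("%.4f %.4f | %.4f"%(y/300,z/300,(al-A[1])/360))
S=[(0,0),(2.2,7),(6.6,-7),(11,7),(15.4,-7),(19.8,7),(23,0)]
for A,B in zip(S,S[1:]): print(A,B); rows(A,B,3 if A[1]*B[1]==0 else 6)
E
python3 rock.py
```

```text
(0, 0) (2.2, 7)
0.0058 -0.0023 | 0.0065
0.0117 -0.0044 | 0.0130
0.0179 -0.0062 | 0.0194
(2.2, 7) (6.6, -7)
-0.0061 -0.0023 | -0.0065
-0.0123 -0.0044 | -0.0130
-0.0188 -0.0062 | -0.0194
-0.0254 -0.0077 | -0.0259
-0.0321 -0.0089 | -0.0324
-0.0390 -0.0099 | -0.0389
(6.6, -7) (11, 7)
0.0067 -0.0023 | 0.0065
0.0135 -0.0043 | 0.0130
0.0206 -0.0061 | 0.0194
0.0278 -0.0075 | 0.0259
0.0351 -0.0086 | 0.0324
0.0426 -0.0094 | 0.0389
(11, 7) (15.4, -7)
-0.0073 -0.0023 | -0.0065
-0.0147 -0.0043 | -0.0130
-0.0223 -0.0060 | -0.0194
-0.0301 -0.0073 | -0.0259
-0.0381 -0.0083 | -0.0324
-0.0461 -0.0090 | -0.0389
(15.4, -7) (19.8, 7)
0.0079 -0.0023 | 0.0065
0.0159 -0.0042 | 0.0130
0.0241 -0.0059 | 0.0194
0.0325 -0.0071 | 0.0259
0.0410 -0.0080 | 0.0324
0.0497 -0.0086 | 0.0389
(19.8, 7) (23, 0)
-0.0085 -0.0034 | -0.0065
-0.0173 -0.0064 | -0.0130
-0.0263 -0.0091 | -0.0194
```

```bash
python3 -m pendant '[{"translation":[0,-0.002,0],"turn":[0,0,0],"grip":10},{"translation":[0,0.0038,-0.0023],"turn":[0.0065,0,0],"grip":10},{"translation":[0,0.0097,-0.0044],"turn":[0.013,0,0],"grip":10},{"translation":[0,0.0159,-0.0062],"turn":[0.0194,0,0],"grip":10},{"translation":[0,0.0159,-0.0062],"turn":[0.0194,0,0],"grip":10},{"translation":[0,0.0159,-0.0062],"turn":[0.0194,0,0],"grip":10}]'; python3 -c "
from bench import arm
s=arm.read_state();print(s['contact_force'],s['wrist_torque'])"
```

```text
time: 11.7
eef_pos: [0.5847, -0.2257, 0.0758]
orientation: [[0.999, 0.032, -0.003], [0.032, -0.992, 0.121], [0.001, -0.121, -0.993]]
contact_force: [-0.4, 3.4, 6.2]
gripper_width: 0.0188
grasp_force: 59.9
[-0.36717395  3.4345424   6.22809596] [0.5375608  0.1523518  0.02933268]
```

```bash
python3 -m pendant '[{"translation":[0,-0.0061,-0.0023],"turn":[-0.0065,0,0],"grip":10},{"translation":[0,-0.0123,-0.0044],"turn":[-0.013,0,0],"grip":10},{"translation":[0,-0.0188,-0.0062],"turn":[-0.0194,0,0],"grip":10},{"translation":[0,-0.0254,-0.0077],"turn":[-0.0259,0,0],"grip":10},{"translation":[0,-0.0321,-0.0089],"turn":[-0.0324,0,0],"grip":10},{"translation":[0,-0.039,-0.0099],"turn":[-0.0389,0,0],"grip":10},{"translation":[0,-0.039,-0.0099],"turn":[-0.0389,0,0],"grip":10}]'; python3 -c "
from bench import arm
s=arm.read_state();print(s['contact_force'],s['wrist_torque'])"
```

```text
time: 12.4
eef_pos: [0.5842, -0.2136, 0.0793]
orientation: [[0.999, 0.033, 0.004], [0.033, -0.992, -0.123], [-0.0, 0.123, -0.992]]
contact_force: [1.4, -0.9, -1.6]
gripper_width: 0.0198
grasp_force: 60.2
[ 1.41500399 -0.93547451 -1.64114818] [ 0.29999149 -0.24574586 -0.10370312]
```

```bash
python3 -m pendant '[{"translation":[0,0.0067,-0.0023],"turn":[0.0065,0,0],"grip":10},{"translation":[0,0.0135,-0.0043],"turn":[0.013,0,0],"grip":10},{"translation":[0,0.0206,-0.0061],"turn":[0.0194,0,0],"grip":10},{"translation":[0,0.0278,-0.0075],"turn":[0.0259,0,0],"grip":10},{"translation":[0,0.0351,-0.0086],"turn":[0.0324,0,0],"grip":10},{"translation":[0,0.0426,-0.0094],"turn":[0.0389,0,0],"grip":10},{"translation":[0,0.0426,-0.0094],"turn":[0.0389,0,0],"grip":10}]'; python3 -c "
from bench import arm
s=arm.read_state();print(s['contact_force'],s['wrist_torque'])"
```

```text
time: 13.1
eef_pos: [0.5846, -0.2275, 0.0838]
orientation: [[1.0, 0.031, -0.003], [0.031, -0.992, 0.123], [0.0, -0.123, -0.992]]
contact_force: [0.7, 5.8, 4.6]
gripper_width: 0.0193
grasp_force: 60.8
[0.74242292 5.78314387 4.57433004] [ 0.40263556 -0.09067525  0.08538205]
```

```bash
python3 -m pendant '[{"translation":[0,-0.0073,-0.0023],"turn":[-0.0065,0,0],"grip":10},{"translation":[0,-0.0147,-0.0043],"turn":[-0.013,0,0],"grip":10},{"translation":[0,-0.0223,-0.006],"turn":[-0.0194,0,0],"grip":10},{"translation":[0,-0.0301,-0.0073],"turn":[-0.0259,0,0],"grip":10},{"translation":[0,-0.0381,-0.0083],"turn":[-0.0324,0,0],"grip":10},{"translation":[0,-0.0461,-0.009],"turn":[-0.0389,0,0],"grip":10},{"translation":[0,-0.0461,-0.009],"turn":[-0.0389,0,0],"grip":10}]'; python3 - <<'E'
from h import *
from bench import arm,viewer
import cv2
s=arm.read_state();print(s['contact_force'],s['wrist_torque'])
c=viewer.read_camera("scene");cv2.imwrite('pics/sc6.png',c["img"][:,:,::-1])
a=cv2.imread('pics/scene2.png')[228:265,180:245].astype(int);b=c["img"][228:265,180:245,::-1].astype(int)
print('heater back-face diff',np.abs(a-b).mean())
E
```

```text
time: 13.8
eef_pos: [0.584, -0.2125, 0.0875]
orientation: [[0.999, 0.033, 0.003], [0.033, -0.992, -0.123], [-0.001, 0.123, -0.992]]
contact_force: [2.2, -0.2, -5.2]
gripper_width: 0.0195
grasp_force: 59.8
[ 2.1523 -0.2001 -5.2167] [ 0.2674 -0.5071 -0.0078]
heater back-face diff 4.0288288288288285
```

```bash
python3 -m pendant '[{"translation":[0,0.0079,-0.0023],"turn":[0.0065,0,0],"grip":10},{"translation":[0,0.0159,-0.0042],"turn":[0.013,0,0],"grip":10},{"translation":[0,0.0241,-0.0059],"turn":[0.0194,0,0],"grip":10},{"translation":[0,0.0325,-0.0071],"turn":[0.0259,0,0],"grip":10},{"translation":[0,0.041,-0.008],"turn":[0.0324,0,0],"grip":10},{"translation":[0,0.0497,-0.0086],"turn":[0.0389,0,0],"grip":10},{"translation":[0,0.0497,-0.0086],"turn":[0.0389,0,0],"grip":10}]'; python3 - <<'E'
from rock import *
print('--');rows((19.8,7),(24.5,-7),6);rows((24.5,-7),(27,0),3)
from bench import arm
s=arm.read_state();print(s['contact_force'],s['wrist_torque'])
E
```

```text
time: 14.55
eef_pos: [0.5845, -0.2285, 0.0926]
orientation: [[1.0, 0.03, -0.004], [0.031, -0.992, 0.124], [0.0, -0.124, -0.992]]
contact_force: [0.7, 4.4, 4.9]
gripper_width: 0.0193
grasp_force: 60.9
(0, 0) (2.2, 7)
0.0058 -0.0023 | 0.0065
0.0117 -0.0044 | 0.0130
0.0179 -0.0062 | 0.0194
(2.2, 7) (6.6, -7)
-0.0061 -0.0023 | -0.0065
-0.0123 -0.0044 | -0.0130
-0.0188 -0.0062 | -0.0194
-0.0254 -0.0077 | -0.0259
-0.0321 -0.0089 | -0.0324
-0.0390 -0.0099 | -0.0389
(6.6, -7) (11, 7)
0.0067 -0.0023 | 0.0065
0.0135 -0.0043 | 0.0130
0.0206 -0.0061 | 0.0194
0.0278 -0.0075 | 0.0259
0.0351 -0.0086 | 0.0324
0.0426 -0.0094 | 0.0389
(11, 7) (15.4, -7)
-0.0073 -0.0023 | -0.0065
-0.0147 -0.0043 | -0.0130
-0.0223 -0.0060 | -0.0194
-0.0301 -0.0073 | -0.0259
-0.0381 -0.0083 | -0.0324
-0.0461 -0.0090 | -0.0389
(15.4, -7) (19.8, 7)
0.0079 -0.0023 | 0.0065
0.0159 -0.0042 | 0.0130
0.0241 -0.0059 | 0.0194
0.0325 -0.0071 | 0.0259
0.0410 -0.0080 | 0.0324
0.0497 -0.0086 | 0.0389
(19.8, 7) (23, 0)
-0.0085 -0.0034 | -0.0065
-0.0173 -0.0064 | -0.0130
-0.0263 -0.0091 | -0.0194
--
-0.0085 -0.0024 | -0.0065
-0.0171 -0.0045 | -0.0130
-0.0260 -0.0062 | -0.0194
-0.0350 -0.0076 | -0.0259
-0.0442 -0.0085 | -0.0324
-0.0535 -0.0091 | -0.0389
0.0091 -0.0026 | 0.0065
0.0184 -0.0048 | 0.0130
0.0279 -0.0066 | 0.0194
[0.72819235 4.37916338 4.93454956] [ 1.80189796 -0.22121174  0.07971266]
```

```bash
python3 -m pendant '[{"translation":[0,-0.0085,-0.0024],"turn":[-0.0065,0,0],"grip":10},{"translation":[0,-0.0171,-0.0045],"turn":[-0.013,0,0],"grip":10},{"translation":[0,-0.026,-0.0062],"turn":[-0.0194,0,0],"grip":10},{"translation":[0,-0.035,-0.0076],"turn":[-0.0259,0,0],"grip":10},{"translation":[0,-0.0442,-0.0085],"turn":[-0.0324,0,0],"grip":10},{"translation":[0,-0.0535,-0.0091],"turn":[-0.0389,0,0],"grip":10},{"translation":[0,-0.0535,-0.0091],"turn":[-0.0389,0,0],"grip":10}]'; python3 - <<'E'
from bench import arm
s=arm.read_state();print(s['contact_force'],s['wrist_torque'])
E
python3 -m pendant '[{"translation":[0,0.0091,-0.0026],"turn":[0.0065,0,0],"grip":10},{"translation":[0,0.0184,-0.0048],"turn":[0.013,0,0],"grip":10},{"translation":[0,0.0279,-0.0066],"turn":[0.0194,0,0],"grip":10},{"translation":[0,0.0279,-0.0066],"turn":[0.0194,0,0],"grip":10}]'; python3 - <<'E'
from bench import arm
s=arm.read_state();print(s['contact_force'],s['wrist_torque'])
E
```

```text
time: 15.25
eef_pos: [0.5844, -0.2134, 0.0982]
orientation: [[0.999, 0.034, 0.006], [0.034, -0.991, -0.128], [0.001, 0.128, -0.992]]
contact_force: [0.4, -5.7, 2.9]
gripper_width: 0.0193
grasp_force: 60.9
[ 0.42750296 -5.73110901  2.86353273] [-1.30762088 -0.00531436 -0.01311601]
time: 15.65
eef_pos: [0.5837, -0.2213, 0.0995]
orientation: [[1.0, 0.031, -0.001], [0.031, -1.0, 0.0], [-0.001, -0.0, -1.0]]
contact_force: [0.6, 0.9, -0.7]
gripper_width: 0.0195
grasp_force: 60.6
[ 0.61206112  0.92582779 -0.74375867] [-0.04612811  0.03374563  0.02878162]
```

Free of the bars and upright, with near-zero forces. I'll lift gently straight up until the block is clear.

```bash
python3 -m pendant '[{"translation":[0,0,-0.015],"turn":[0,0,0],"grip":10},{"translation":[0,0,-0.03],"turn":[0,0,0],"grip":10},{"translation":[0,0,-0.045],"turn":[0,0,0],"grip":10},{"translation":[0,0,-0.045],"turn":[0,0,0],"grip":10}]' | grep -E "pos|contact"
python3 -m pendant '[{"translation":[0,0,-0.015],"turn":[0,0,0],"grip":10},{"translation":[0,0,-0.03],"turn":[0,0,0],"grip":10},{"translation":[0,0,-0.045],"turn":[0,0,0],"grip":10},{"translation":[0,0,-0.058],"turn":[0,0,0],"grip":10},{"translation":[0,0,-0.058],"turn":[0,0,0],"grip":10},{"translation":[0,0,-0.058],"turn":[0,0,0],"grip":10}]'
python3 - <<'E'
from h import *
from bench import arm,viewer
import cv2
s=arm.read_state();print(s['eef_pos'],s['contact_force'],s['qvel'].max())
c=viewer.read_camera("scene");d=viewer.read_camera("top")
o=np.zeros((600,800,3),np.uint8)
o[:600,:480]=cv2.resize(c["img"][160:270,172:260,::-1],(480,600),interpolation=cv2.INTER_CUBIC)
o[:300,480:]=cv2.resize(c["img"][150:270,270:398,::-1],(320,300),interpolation=cv2.INTER_CUBIC)
o[300:,480:]=cv2.resize(d["img"][150:285,160:304,::-1],(320,300),interpolation=cv2.INTER_CUBIC)
cv2.imwrite('pics/fin.png',o)
E
```

```text
eef_pos: [0.5845, -0.2202, 0.1142]
contact_force: [0.1, -0.3, -3.1]
time: 16.65
eef_pos: [0.5841, -0.2203, 0.1306]
orientation: [[0.999, 0.032, -0.001], [0.032, -0.999, -0.001], [-0.001, 0.001, -1.0]]
contact_force: [-0.3, 0.1, -3.0]
gripper_width: 0.0194
grasp_force: 60.3
[ 0.5841 -0.2203  0.1306] [-0.2705  0.1305 -2.9607] 0.30857664735799206
```

View pics/fin.png

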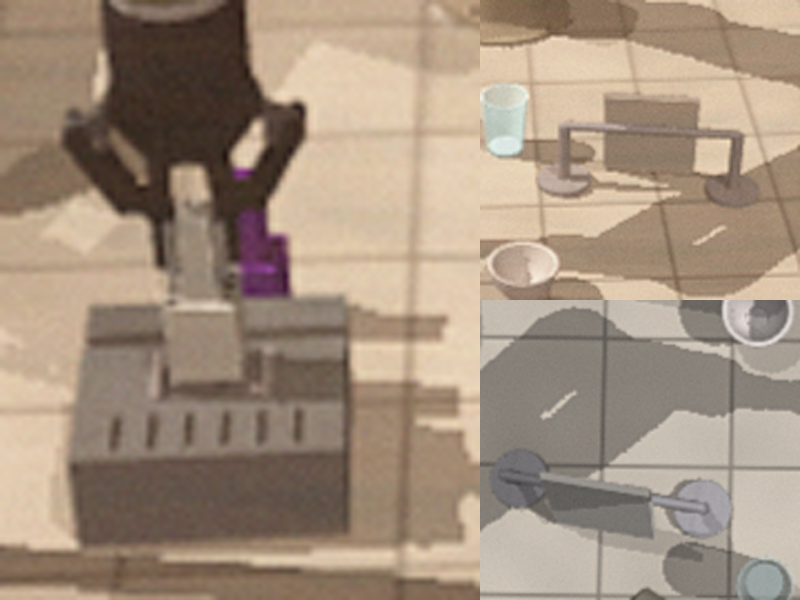

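The final picture shows the block upright in the gripper (at (170–245,300–385)) over the well at (205,375). The heater stands flat and the guard leans on the rail. I'll check the underside height numerically and hand in.

```bash
python3 - <<'E'
from h import *
s=dict(np.load('pics/scene0.npz'))
f=lambda X:(proj(s,X)-[172,160])*[480/88,600/110]
for z in (.055,.060,.0688,.075): print(z,f((.6045,-.2195,z)))
print('shoulder',f((.6045,-.2195,.1188)))
print('heater back top corners',f((.6585,-.1416,.06)),f((.6595,-.2915,.06)))
E
```

```text
0.055 [207.6107 399.4781]
0.06 [206.8786 392.2406]
0.0688 [205.5842 379.4447]
0.075 [204.6678 370.3849]
shoulder [198.0854 305.3119]
heater back top corners [342.5262 447.0752] [ 65.6376 455.4775]
```

```bash
python3 -c "
from bench import arm
print(arm.job_done())"
```

```text
the job is handed in; nothing more can be done
None
```

I handed the job in at 16.7 s of the 61 s allowed: the guard leans on the rail, and the block came free by rocking and is held upright and still about 7 mm above the heater's top, with no heater movement seen in the pictures and the glassware untouched.

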